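# Lock the sample shuttle with its index pin

### The arm

A 6-joint arm with a two-finger parallel gripper is mounted at the origin on a cart in front of the work surface, level with it; the furniture and walls round the work are solid. World frame = base frame: x ahead of the robot, y to its left, z up, the work surface at z = 0. Lengths are in m, angles in rad, forces in N, time in s.
With the tool pointing down it reaches from about 0.375 to 0.9 m from the base axis. Payload 3.1 kg.
Tool frame: the origin (TCP) lies between the finger pads, 19 mm behind the fingertips; this is the grasp point; z points along the fingers, y is the line along which they close (so a half turn about z gives the same grasp; the last joint's range is limited). The gripper opens to 85 mm and grips with 20 to 120 N. Pads are 22 mm wide; open, the fingers measure 114 mm over their backs; the gripper's body (76 mm by 85 mm) begins 54 mm behind the grasp point. The pads swing forward as they close: fully open they stand 13 mm farther back than shut.
Start: joints at [1.022, 0.527, 1.433, -0, 1.181, -0.178], TCP at [0.226, 0.583, 0.25] pointing down, gripper open.
Joint ranges: [-3.08, 3.08], [-0.75, 2.2], [0.22, 2.44], [-1.43, 4.57], [0, 2.65], [-2.85, 2.85]. Speed limits (rad/s): [2.79, 2.79, 3.14, 3.14, 3.14, 3.14].

### API

Orientations are given as a unit quaternion [x, y, z, w].
In Python, from bench import arm gives the robot as it stands. The module is installed in compiled form; this text tells all that it offers.
- The arm moves only by the tool carry_out, never from a script. Its argument "targets" is a list of rows, each a list of 7 numbers: the turn, a rotation vector about the tool's x, y, z in degrees, then the shift along the tool's x, y, z in m, then the finger opening in m, from 0 to 0.0854. In form: [[ax, ay, az, x, y, z, claw], ...]. A call has 1 to 20 rows; each row is the pose to reach, as a shift and turn from the pose commanded when the call began, along the tool's axes at that moment; what a row does not reach only later rows make up. A row lasts 1/12 s, in which the tool goes at most 41.7 mm and 7.16 degrees, less where a joint would pass 70% of its speed; a pose out of reach is approached as far as the arm can. A call with a gripper value outside its range is refused whole. The fingers move at their own pace and stop on an object; "squeeze" is the grip in N (left out, the last holds). Time passes only in rows, so rows that repeat a pose let the fingers close. It gives the time, the measured TCP pose, the force, the opening and the grip force at its end, in the units of the state.
- arm.observe(): the state, without advancing time (a new reading comes with each control period).
- arm.snapshot(name): name is "scene" or "top" or "wrist"; returns a dict with "image" (420x560x3 uint8, blue, green, red), "z_map" (420x560 float32, m along the optical axis (not along the pixel's ray), 0 where there is no reading), "fx", "fy", "cx", "cy" (pixels), "T" (4x4, takes a point from camera to world coordinates). Camera axes: x right, y down, z forward; pixel columns grow to the right and rows downward; lengths in m; the calibration is good to about 2 mm. A picture is of the moment at which its call begins.
- arm.close_job(): hands the job in; it is judged then, once.
Trained networks look in a picture, given as the dict that the camera call returned (one of the last four; its "shot" number tells which), for a name from the list of things; names that differ only in an ending like _2 or _b are one class to them, and where a whole thing is asked for, a point or a joint stands for the part that bears it (a point fixed in the world has none). Each returns a list of dicts, best first, with "confidence" (0 to 1); they miss things now and then, are a little off and sometimes report something else, mostly with a low value. They report only what shows in the picture. A call takes as long as a camera call. They do not tell look-alikes from the thing itself.
- arm.search_frame(target, picture): "location" ([column, row] in pixels, amid what is visible of it).
The state is a dict: "clock": time; "joints": joint angles; "qd": joint speeds; "tau": joint torques, N m; "position": TCP position; "ee_rot": TCP orientation; "contact_force": force on the tool from outside, world axes, zero at the start; "torque": the same for the moment, N m; "gripper_width": finger opening in m; "grasp_force": force on a finger pad.
Only numpy, scipy, OpenCV 4.12 (cv2) and the standard library are available. Lean on these libraries where they do the work, as an engineer would, in place of code of your own. Each camera call takes 0.05 s, during which the arm holds its last target. There are 200 camera calls.

### The job

Take the red-knobbed lock pin out of its grey stand and thread it down through both blue ears of the sample shuttle, then slide the shuttle along its rail with light pressure on the pin until the pin drops into the index hole hidden underneath, somewhere in the zone between the two white lines on the near rail. Leave the pin upright and fully home with its flange on the upper ear, press gently throughout, and leave the dropper bottle, the vial and the small black box undisturbed.

Things in the scene. Friction and masses are not known exactly. Their poses are not given: they have to be found in the camera images.
- lock_pin: Loose upright steel pin, 108 mm, 90 g, z up along it, origin at its lower tip's centre. Shank diameter 12 mm up to 68 mm (lowest 2 mm taper to 9.6 mm), flange diameter 22 mm at 68 to 73 mm, red knob diameter 20 mm at 73 to 108 mm: grasp the knob from above, TCP about 98 mm above the tip. Starts with its tip in the stand's hole, 5 mm above the table.
- pin_stand: Fixed grey block 46x46x45 mm, origin at the centre of its underside; a vertical hole of diameter 14 mm at its centre, 40 mm deep from its top. Holds the pin at the start.
- rail_base: Fixed transfer rail, 86 (x) x 284 (y) x 32 (z) mm: aluminium plate, two dark side rails, the blue shuttle between them. Origin at the centre of its underside, z up; y is the shuttle's direction of travel. Two white lines on the near (-x) side rail, at y = -20 and +20 mm, bound the zone of the index hole.
- index_zone (a point): Middle of that zone (y = 0 of the rail) on the flat top of the steel strip under the shuttle, 24 mm above the rail's underside. The strip's one index hole (diameter 14 mm, chamfer 1 mm, 14 mm deep) lies on x = 0 anywhere at y = -18 to +18 mm: clamped, hidden, not measured, to be felt for. The pin's tip rests on the strip at 24 mm; fully home it is at 14 mm, by the flange.
- shuttle_hole (a point): Centre of the mouth of the 14 mm hole (chamfer 1.5 mm) in the shuttle's upper ear (48x40x8 mm), on its top face, 82 mm above the rail's underside; moves with the shuttle, axes as the rail's. Nothing stands higher than this face; the web joining the ears is at x = 24 to 32 mm.
- lower_hole (a point): Centre of the mouth of the aligned, equal hole in the shuttle's lower ear (foot plate 64x126x8 mm, carrying a chip carrier), on its top face, 34 mm above the rail's underside; the foot's underside is at 26 mm.
- shuttle (a joint): Position of the shuttle along the rail's y (m), the y of its holes in the rail's frame; travel -0.026 to 0.038, starts between 0.026 and 0.036. It slides against about 1 N of friction and stays where it is left; it can be drawn along by the pin held in its ears.
- dropper_bottle: Amber dropper bottle, diameter 33 mm, 102 mm tall, upright, loose; origin at the centre of its underside. Leave alone.
- vial: Small glass vial with black cap, diameter 24 mm, 50 mm tall, upright, loose; origin at the centre of its underside. Leave alone.
- gel_box: Small flat black box with clear lid, 46x46x16 mm, loose; origin at the centre of its underside. Leave alone.
There are look-alikes about, which are no part of the job. Of the things shaped like the lock_pin, the steel one is meant.

How it is judged:
By the outcome, as a careful person would: the job done as asked, in the order asked, and still so for the second after the job is handed in, with the robot touching nothing.
It also fails if it takes over 64 s, if anything falls off the work surface, if the arm or the gripper's body presses on something with over 40 N, if the wrist force passes 120 N, or if a joint passes its speed limit or range.

## Working session

There is one attempt and no reset: what is moved stays moved. The work goes in short steps, Python scripts to look and compute and a tool call to move; the robot and the scene stay as the last step left them, time stands still between calls to the robot, and variables do not carry over. Pictures are saved under pics/ and viewed, at most 10 in all, crops included, and the job is handed in when it is done.

Besides the shell and the picture viewer there is one more tool, called as name(argument=value, ...) on one line, values as JSON. carry_out: Moves the arm, as the interface text tells. Its arguments: {"type":"object","properties":{"targets":{"type":"array"},"squeeze":{"type":"number"}},"required":["targets"]}

```bash
mkdir -p pics
cat > h.py <<'E'
import numpy as np, cv2
from bench import arm
def w(p,u,v,z=None):
    d=p["z_map"][int(round(v)),int(round(u))]
    r=np.array([(u-p["cx"])/p["fx"],(v-p["cy"])/p["fy"],1])
    T=np.array(p["T"])
    if z is None: return T[:3,:3]@(r*d)+T[:3,3]
    R=T[:3,:3]@r; return T[:3,3]+R*(z-T[2,3])/R[2]
def cloud(p):
    v,u=np.mgrid[:420,:560]; d=p["z_map"]
    c=np.stack([(u-p["cx"])/p["fx"]*d,(v-p["cy"])/p["fy"]*d,d],-1)
    T=np.array(p["T"]); return c@T[:3,:3].T+T[:3,3]
E
python3 - <<'E'
from h import *
np.set_printoptions(precision=3,suppress=True)
for n in ["scene","top"]:
    p=arm.snapshot(n); cv2.imwrite(f"pics/{n}1.png",p["image"])
    for t in ["lock_pin","pin_stand","rail_base","shuttle_hole","dropper_bottle","vial","gel_box"]:
        for r in arm.search_frame(t,p)[:4]:
            u,v=r["location"]; print(n,t,np.round([u,v]),round(r["confidence"],2),w(p,u,v))
print(arm.observe())
E
```

```text
scene lock_pin [273. 235.] 0.88 [0.455 0.017 0.074]
scene lock_pin [224. 209.] 0.85 [0.437 0.114 0.095]
scene pin_stand [230. 235.] 0.77 [0.431 0.101 0.044]
scene rail_base [327. 224.] 0.72 [ 0.577 -0.019  0.033]
scene shuttle_hole [317. 203.] 0.82 [0.62  0.034 0.031]
scene vial [416. 274.] 0.75 [ 0.56  -0.21   0.031]
scene gel_box [222. 170.] 0.88 [0.608 0.286 0.013]
scene gel_box [318. 205.] 0.64 [0.615 0.028 0.031]
top lock_pin [294. 254.] 0.63 [0.462 0.022 0.108]
top lock_pin [240. 264.] 0.41 [0.447 0.117 0.115]
top pin_stand [248. 265.] 0.83 [0.446 0.106 0.079]
top shuttle_hole [286. 182.] 0.69 [0.596 0.032 0.081]
top shuttle_hole [159. 185.] 0.4 [0.608 0.282 0.018]
top dropper_bottle [346. 262.] 0.8 [ 0.446 -0.076  0.063]
top dropper_bottle [160. 187.] 0.65 [0.606 0.281 0.014]
top dropper_bottle [302. 187.] 0.23 [ 0.595 -0.001  0.035]
top vial [410. 203.] 0.57 [ 0.557 -0.207  0.048]
top gel_box [160. 187.] 0.93 [0.606 0.281 0.014]
{'clock': 0.8, 'joints': array([ 1.023,  0.527,  1.433,  0.   ,  1.181, -0.178]), 'qd': array([ 0.001, -0.001,  0.001,  0.002, -0.001,  0.   ]), 'tau': array([ -0.   , -44.225, -17.842,  -0.   ,   0.001,  -0.   ]), 'position': array([0.226, 0.583, 0.25 ]), 'ee_rot': array([ 0.184,  0.983,  0.   , -0.   ]), 'contact_force': array([-1.143, -0.814,  0.597]), 'torque': array([ 0.006,  0.024, -0.044]), 'grasp_force': 0.0, 'gripper_width': 0.08555460035738724}
```

View pics/top1.png

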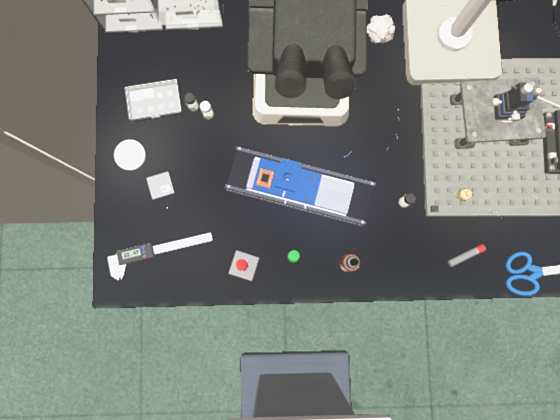

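View pics/scene1.png

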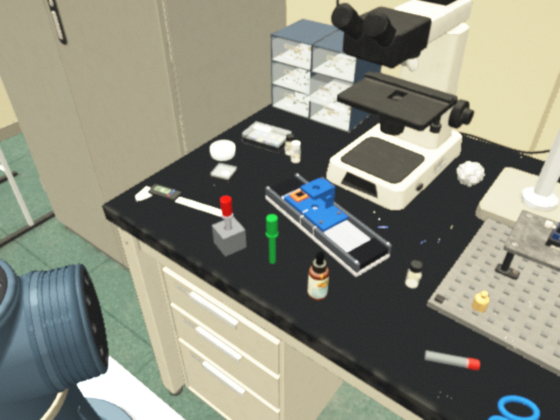

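Candidates: the red-knobbed pin in the grey stand (top 241,265; scene 226,207), the green pin standing loose (top 294,256; scene 272,235), and the red-tipped grey pen lying at top (468,256). I choose the red one in the stand. The shuttle (top 290,182) is on the rail, near side rail with white lines.

Run:
```python
from h import *
np.set_printoptions(precision=4,suppress=True)
p=arm.snapshot("top"); c=cloud(p); im=p["image"].astype(int); hsv=cv2.cvtColor(p["image"],cv2.COLOR_BGR2HSV)
def rep(n,m): 
    q=c[m]; print(n,m.sum(), np.median(q,0), q.min(0), q.max(0))
H,S,V=[hsv[...,i] for i in range(3)]
z=c[...,2]; 
box=lambda a,b,e,f:(c[...,0]>a)&(c[...,0]<b)&(c[...,1]>e)&(c[...,1]<f)
rep("red",((H<8)|(H>172))&(S>150)&box(.38,.52,.06,.17)&(z>.1))
rep("standtop",box(.38,.52,.06,.17)&(abs(z-.045)<.006))
rep("ear",box(.5,.68,-.15,.15)&(abs(z-.082)<.006)&(H>95)&(H<125)&(S>120))
m=box(.45,.72,-.2,.2)&(z>.022)&(z<.05)
m=cv2.morphologyEx(m.astype(np.uint8),cv2.MORPH_OPEN,np.ones((3,3)))>0
q=c[m][:,:2].astype(np.float32); r=cv2.minAreaRect(q); print("rail",m.sum(),r)
rep("scope",box(.6,.8,-.1,.2)&(z>.1))
for u,v in [(241,265),(286,166)]: print(w(p,u,v))
cv2.imwrite("pics/crop1.png",cv2.resize(p["image"][140:290,215:385],None,fx=4,fy=4,interpolation=2)[:600,:680])
```

```text
red 71 [0.4462 0.1138 0.1135] [0.4376 0.1066 0.1085] [0.4535 0.1224 0.116 ]
standtop 472 [0.4446 0.1127 0.0453] [0.4174 0.0876 0.0409] [0.4748 0.1431 0.0506]
ear 565 [0.6117 0.0271 0.0822] [0.5796 0.0026 0.0761] [0.6426 0.054  0.0865]
rail 5315 ((0.5253624320030212, -0.008513063192367554), (0.3456559181213379, 0.2254415899515152), 73.56351470947266)
scope 8321 [0.7285 0.0001 0.3691] [ 0.6453 -0.0998  0.1813] [0.8    0.0937 0.4107]
[0.4446 0.1155 0.1131]
[0.6273 0.0307 0.0812]
```

View pics/crop1.png

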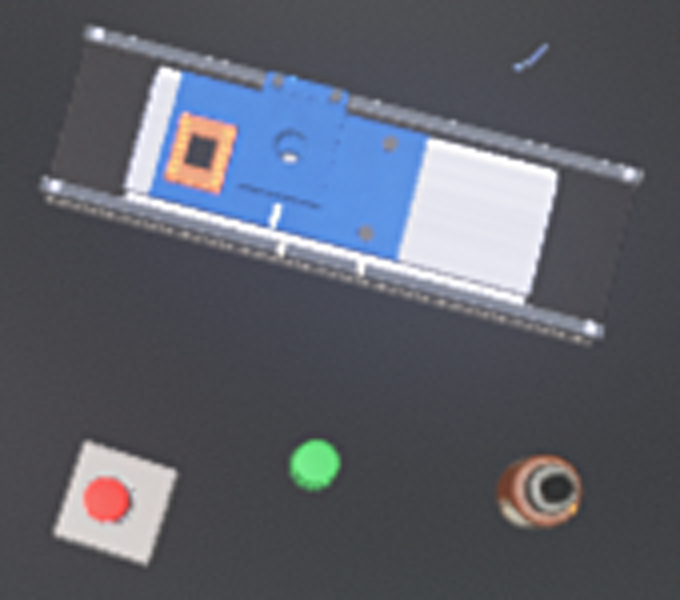

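Crop: red-knobbed pin in the grey stand at (107,498), green look-alike at (316,465), ear hole at (290,147), white lines on the near rail at (281,248) and (361,266). The scope stands close behind the ear; I check the clearance.

Run:
```python
from h import *
np.set_printoptions(precision=4,suppress=True)
for n in ["top","scene"]:
    p=arm.snapshot(n); c=cloud(p); x,y,z=c[...,0],c[...,1],c[...,2]
    for lo in np.arange(.1,.5,.04):
        m=(z>lo)&(z<lo+.04)&(x>.55)&(x<.95)&(abs(y-.02)<.12)
        if m.sum()>3:
            q=c[m]; i=np.argsort(q[:,0])[2]; print(n,round(lo,2),m.sum(),q[i],"dist hole",np.sort(np.hypot(q[:,0]-.605,q[:,1]-.028))[2])
    if n=="top":
        print("hole",w(p,287.5,176.7,.082),"pin",w(p,241.5,264.5,.113))
        print("lines",w(p,285.4,202.2,.032),w(p,305.2,206.7,.032))
        # rail end caps
        for a in [(238.8,148.5),(227.9,186.4),(372,183.5),(363,222)]: print(w(p,*a,.032))
```

```text
top 0.18 2352 [ 0.7553 -0.0835  0.1946] dist hole 0.1603837073454405
top 0.3 153 [ 0.6986 -0.0172  0.3198] dist hole 0.09720127511089917
top 0.34 5109 [ 0.6459 -0.0322  0.3781] dist hole 0.044227771048819475
top 0.38 2244 [ 0.6462 -0.0255  0.3812] dist hole 0.044728917302425196
hole [0.6067 0.0285 0.082 ] pin [0.4455 0.1146 0.113 ]
lines [0.5663 0.0324 0.032 ] [ 0.5565 -0.006   0.032 ]
[0.676  0.1217 0.032 ]
[0.6003 0.1442 0.032 ]
[ 0.5994 -0.1387  0.032 ]
[ 0.5238 -0.1175  0.032 ]
scene 0.1 453 [ 0.8088 -0.002   0.1318] dist hole 0.2063137975111766
scene 0.14 171 [ 0.7569 -0.0974  0.1798] dist hole 0.15762087734506464
scene 0.18 4528 [ 0.753  -0.0567  0.189 ] dist hole 0.15411221768881653
scene 0.22 676 [ 0.8351 -0.0275  0.2561] dist hole 0.23628208441608162
scene 0.26 537 [ 0.8198 -0.03    0.2817] dist hole 0.2225335259924701
scene 0.3 1729 [ 0.6945 -0.0424  0.3256] dist hole 0.09305677109139215
scene 0.34 3176 [ 0.6441 -0.0283  0.375 ] dist hole 0.042931123892177486
scene 0.38 995 [ 0.6453 -0.0216  0.3809] dist hole 0.04331741043078113
```

```bash
cat >> h.py <<'E'
from scipy.spatial.transform import Rotation as R
def goal(yaw=16.3,tilt=15):
    a=np.radians(yaw); y=np.array([np.sin(a),np.cos(a),0]); z=np.array([0,0,-1.]); x=np.cross(y,z)
    return R.from_matrix(np.stack([x,y,z],1))*R.from_rotvec([0,-np.radians(tilt),0])
def step(pos,rot=None,s=None):
    s=s or arm.observe(); Rc=R.from_quat(s["ee_rot"]); rot=rot or Rc
    d=Rc.inv().apply(np.array(pos)-s["position"]); rv=np.degrees((Rc.inv()*rot).as_rotvec())
    print("rot",np.round(rv,2),"shift",np.round(d,4)); return rv,d
E
python3 -c "
from h import *
step([.4455,.1146,.23],goal())"
```

```text
rot [ -0.64 -14.99  -4.86] shift [-0.374  -0.3571  0.02  ]
```

carry_out(targets=[[-0.64,-15,-4.86,-0.374,-0.357,0.02,0.06],[-0.64,-15,-4.86,-0.374,-0.357,0.02,0.06],[-0.64,-15,-4.86,-0.374,-0.357,0.02,0.06],[-0.64,-15,-4.86,-0.374,-0.357,0.02,0.06],[-0.64,-15,-4.86,-0.374,-0.357,0.02,0.06],[-0.64,-15,-4.86,-0.374,-0.357,0.02,0.06],[-0.64,-15,-4.86,-0.374,-0.357,0.02,0.06],[-0.64,-15,-4.86,-0.374,-0.357,0.02,0.06],[-0.64,-15,-4.86,-0.374,-0.357,0.02,0.06],[-0.64,-15,-4.86,-0.374,-0.357,0.02,0.06],[-0.64,-15,-4.86,-0.374,-0.357,0.02,0.06],[-0.64,-15,-4.86,-0.374,-0.357,0.02,0.06],[-0.64,-15,-4.86,-0.374,-0.357,0.02,0.06],[-0.64,-15,-4.86,-0.374,-0.357,0.02,0.06],[-0.64,-15,-4.86,-0.374,-0.357,0.02,0.06],[-0.64,-15,-4.86,-0.374,-0.357,0.02,0.06]])

```text
clock: 2.28
position: [0.445, 0.1151, 0.23]
ee_rot: [0.141, 0.981, -0.018, 0.129]
contact_force: [-0.1, 0.1, -0.6]
gripper_width: 0.0604
grasp_force: 0.0
```

Run:
```python
from h import *
np.set_printoptions(precision=4,suppress=True)
p=arm.snapshot("wrist"); cv2.imwrite("pics/w1.png",p["image"]); c=cloud(p)
hsv=cv2.cvtColor(p["image"],cv2.COLOR_BGR2HSV);H,S,V=[hsv[...,i] for i in range(3)]
m=((H<8)|(H>172))&(S>150)&(V>60)&(c[...,2]>.07)&(c[...,2]<.13)
q=c[m]; t=q[q[:,2]>q[:,2].max()-.006]; print(m.sum(),"knob top ctr",(t.min(0)+t.max(0))/2,t.min(0),t.max(0))
print(np.array(p["T"])[:3,3],arm.observe()["position"],arm.observe()["joints"])
step([.4455,.1146,.103])
for t in ["lock_pin","pin_stand"]:
    for r in arm.search_frame(t,p)[:2]: print(t,r["location"],r["confidence"],w(p,*r["location"]))
```

```text
970 knob top ctr [0.4459 0.1153 0.1123] [0.4362 0.1057 0.1093] [0.4556 0.125  0.1153]
[0.3529 0.1407 0.3328] [0.4448 0.1155 0.23  ] [ 0.0648  0.2763  2.0022 -0.1519  0.6222 -1.1099]
rot [0. 0. 0.] shift [ 0.0319 -0.0007  0.1229]
lock_pin [171.5, 198.0] 0.87 [0.4526 0.0276 0.0954]
lock_pin [277.1, 160.7] 0.58 [0.4393 0.1152 0.1127]
pin_stand [276.3, 120.8] 0.81 [0.4324 0.1165 0.044 ]
```

View pics/w1.png

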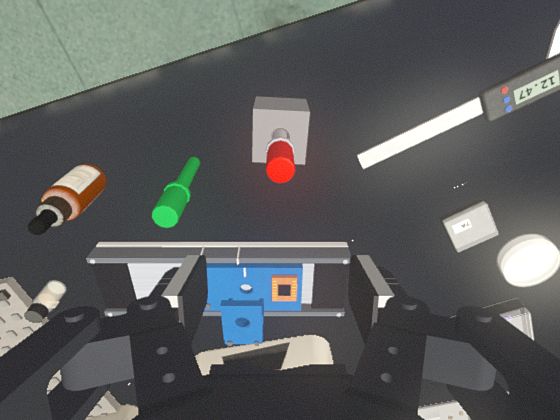

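The wrist view shows the red pin in its stand (280,170), the green one at (170,210), and the ear with its hole at (243,322). Descending on the red knob.

carry_out(targets=[[0,0,0,0.0105,0,0.04,0.06],[0,0,0,0.021,0,0.08,0.06],[0,0,0,0.027,0,0.101,0.06],[0,0,0,0.0322,0,0.1208,0.06],[0,0,0,0.0322,0,0.1208,0.06],[0,0,0,0.0322,0,0.1208,0.015],[0,0,0,0.0322,0,0.1208,0.015],[0,0,0,0.0322,0,0.1208,0.015],[0,0,0,0.0322,0,0.1208,0.015],[0,0,0,0.0322,0,0.1208,0.015],[0,0,0,0.0322,0,0.1208,0.015],[0,0,0,0.0322,0,0.1208,0.015],[0,0,0,0.0322,0,0.1208,0.015],[0,0,0,0.0322,0,0.1208,0.015],[0,0,0,0.0322,0,0.1208,0.015]], squeeze=30)

```text
clock: 3.68
position: [0.4471, 0.1149, 0.1065]
ee_rot: [0.141, 0.981, -0.018, 0.132]
contact_force: [-1.5, 1.2, 6.7]
gripper_width: 0.0191
grasp_force: 30.3
```

carry_out(targets=[[0,0,0,-0.0026,0,-0.0097,0.015],[0,0,0,-0.0078,0,-0.029,0.015],[0,0,0,-0.0155,0,-0.058,0.015],[0,0,0,-0.0259,0,-0.0966,0.015],[0,0,0,-0.0259,0,-0.0966,0.015],[0,0,0,-0.0259,0,-0.0966,0.015],[0,0,0,-0.0259,0,-0.0966,0.015]])

```text
clock: 4.27
position: [0.4449, 0.1145, 0.2051]
ee_rot: [0.141, 0.981, -0.019, 0.129]
contact_force: [-0.8, -1.0, -1.8]
gripper_width: 0.019
grasp_force: 29.7
```

Run:
```python
from h import *
np.set_printoptions(precision=4,suppress=True)
p=arm.snapshot("wrist"); cv2.imwrite("pics/w2.png",p["image"]); c=cloud(p)
print({k:arm.observe()[k] for k in("position","contact_force","gripper_width")})
for r in arm.search_frame("shuttle_hole",p)[:2]: print(r, w(p,*r["location"]), w(p,*r["location"],.082))
```

```text
{'position': array([0.4445, 0.1145, 0.2042]), 'contact_force': array([-0.0613, -0.7418, -0.8715]), 'gripper_width': 0.018859651279720543}
{'location': [253.1, 321.3], 'confidence': 0.77} [0.5899 0.0471 0.0765] [0.5843 0.0493 0.082 ]
```

View pics/w2.png

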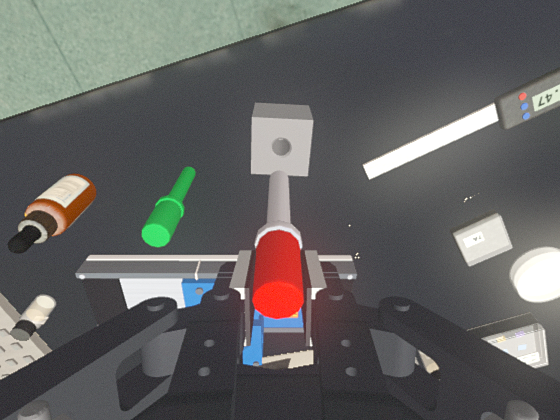

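Pin held in the gripper (278,270), stand empty. Checking the pin's uprightness and refining the hole from the top camera.

Run:
```python
from h import *
np.set_printoptions(precision=4,suppress=True)
p=arm.snapshot("wrist"); c=cloud(p); hsv=cv2.cvtColor(p["image"],cv2.COLOR_BGR2HSV)
x,y,z=c[...,0],c[...,1],c[...,2]
m=(np.hypot(x-.445,y-.1145)<.02)&(z>.1)&(z<.19)
for lo in np.arange(.10,.175,.01):
    k=m&(z>=lo)&(z<lo+.01)
    if k.sum()>5:
        q=c[k]; print(round(lo,2),k.sum(),"mid y",(q[:,1].min()+q[:,1].max())/2,"med",np.median(q,0),"minx",np.percentile(q[:,0],5))
p=arm.snapshot("top"); c=cloud(p); x,y,z=c[...,0],c[...,1],c[...,2]
hsv=cv2.cvtColor(p["image"],cv2.COLOR_BGR2HSV);H,S=hsv[...,0],hsv[...,1]
a=np.radians(16.0); ex=np.array([np.cos(a),-np.sin(a)]); ey=np.array([np.sin(a),np.cos(a)])
ear=(abs(z-.082)<.005)&(np.hypot(x-.6067,y-.0285)<.05)
rx=c[...,:2]@ex; ry=c[...,:2]@ey
print(ear.sum(), [np.percentile(v[ear],[1,99]) for v in(rx,ry)])
r=cv2.minAreaRect(c[ear][:,:2].astype(np.float32)); print(r)
v,u=np.mgrid[:420,:560]
hm=(np.hypot(u-287.5,v-176.7)<6)&(z<.0755)&(z>0); print(hm.sum(), u[hm].mean(),v[hm].mean(), w(p,u[hm].mean(),v[hm].mean(),.082))
g=cv2.cvtColor(p["image"],cv2.COLOR_BGR2GRAY); print(g[170:184,281:295])
print((z[170:184,281:295]*1000).astype(int))
```

```text
0.1 73 mid y 0.11419923291529938 med [0.4381 0.1155 0.1073] minx 0.43708863819559807
0.11 144 mid y 0.11434440481324251 med [0.4382 0.1159 0.1152] minx 0.4371924941162964
0.12 154 mid y 0.1140248354433893 med [0.4382 0.1154 0.1253] minx 0.43715355010390455
0.13 179 mid y 0.11418442779421499 med [0.4384 0.1155 0.1353] minx 0.4371797186587631
0.14 207 mid y 0.11392849406945021 med [0.4383 0.1153 0.1455] minx 0.4372950090343265
0.15 224 mid y 0.11408170587313676 med [0.4383 0.1153 0.1552] minx 0.43730975730438787
0.16 59 mid y 0.11458332641205485 med [0.4379 0.1151 0.1613] minx 0.43717982576411507
0.17 614 mid y 0.11357600272683396 med [0.4351 0.1167 0.1751] minx 0.4328940553158907
597 [array([0.5532, 0.6084]), array([0.1753, 0.2145])]
((0.6121615171432495, 0.02723660133779049), (0.039860304445028305, 0.056435104459524155), 73.60011291503906)
39 287.5897435897436 176.17948717948718 [0.6077 0.0283 0.082 ]
[[137 140 138 139 140 141 140 137 136 136 136 137 141 138]
 [140 139 139 140 142 140 137 136 139 137 138 137 138 137]
 [138 139 139 138 131 123 119 124 134 137 139 138 138 137]
 [138 13
[... 572 characters left out ...]
 138 138]
 [138 138 139 140 139 138 136 137 138 137 140 139 139 136]]
[[81 84 86 81 79 81 81 84 83 83 83 81 81 82]
 [81 82 84 84 79 81 83 82 80 81 82 81 83 83]
 [81 81 82 81 83 82 77 80 83 83 78 81 81 82]
 [79 84 83 81 83 77 34 32 78 76 85 81 81 82]
 [84 82 82 80 36 35 33 35 32 31 81 83 83 84]
 [85 83 81 78 35 35 35 33 37 32 78 80 83 83]
 [80 84 85 35 32 33 34 33 37 34 33 80 84 83]
 [83 85 82 80 37 35 31 33 33 33 35 80 82 83]
 [83 80 81 83 32 23 23 25 32 34 81 84 81 82]
 [85 85 83 83 81 23 23 22 22 83 82 85 82 84]
 [80 83 80 80 80 84 83 82 80 84 80 79 81 82]
 [81 82 84 83 83 82 81 82 84 82 83 83 82 82]
 [86 80 83 81 83 80 81 83 82 81 82 79 84 84]
 [83 83 83 84 80 83 80 80 83 83 83 81 82 82]]
```

carry_out(targets=[[0,0,0,-0.0175,-0.0037,0.0047,0.015],[0,0,0,-0.0438,-0.0091,0.0118,0.015],[0,0,0,-0.0789,-0.0164,0.0212,0.015],[0,0,0,-0.114,-0.0237,0.0306,0.015],[0,0,0,-0.1403,-0.0292,0.0377,0.015],[0,0,0,-0.16,-0.0333,0.043,0.015],[0,0,0,-0.1753,-0.0365,0.0471,0.015],[0,0,0,-0.1753,-0.0365,0.0471,0.015],[0,0,0,-0.1753,-0.0365,0.0471,0.015],[0,0,0,-0.1753,-0.0365,0.0471,0.015]])

```text
clock: 5.3
position: [0.6077, 0.0292, 0.2033]
ee_rot: [0.14, 0.982, -0.019, 0.127]
contact_force: [-0.7, -0.1, -0.5]
gripper_width: 0.019
grasp_force: 29.7
```

Run:
```python
from h import *
np.set_printoptions(precision=4,suppress=True)
s=arm.observe(); print({k:s[k] for k in("position","contact_force","gripper_width","joints")})
a=arm.snapshot("scene")["image"]; p=arm.snapshot("wrist"); b=p["image"]
c=cloud(p); x,y,z=c[...,0],c[...,1],c[...,2]; px,py=s["position"][:2]
m=(np.hypot(x-px,y-py)<.02)
for lo in np.arange(.10,.17,.02):
    k=m&(z>=lo)&(z<lo+.02)
    if k.sum()>5: q=c[k]; print(round(lo,2),k.sum(),"mid y",(q[:,1].min()+q[:,1].max())/2,"med",np.median(q,0))
cv2.imwrite("pics/v3.png",np.hstack([cv2.resize(a[120:270,240:390],(400,400)),cv2.resize(b[200:400,180:380],(400,400))]))
step([.6087,.0285,.205])
```

```text
{'position': array([0.6077, 0.0292, 0.2033]), 'contact_force': array([-0.7236, -0.1231, -0.5191]), 'gripper_width': 0.01904605519879551, 'joints': array([-0.1153,  0.4922,  1.6979, -0.0677,  0.6987, -1.3555])}
0.1 220 mid y 0.029186509231596495 med [0.6015 0.0308 0.1121]
0.12 332 mid y 0.02898552255638848 med [0.6015 0.0303 0.1309]
0.14 438 mid y 0.028841146224262836 med [0.6017 0.0303 0.1505]
0.16 675 mid y 0.028718360775280036 med [0.5987 0.0312 0.1749]
rot [0. 0. 0.] shift [-0.0013 -0.0007 -0.0007]
```

View pics/v3.png

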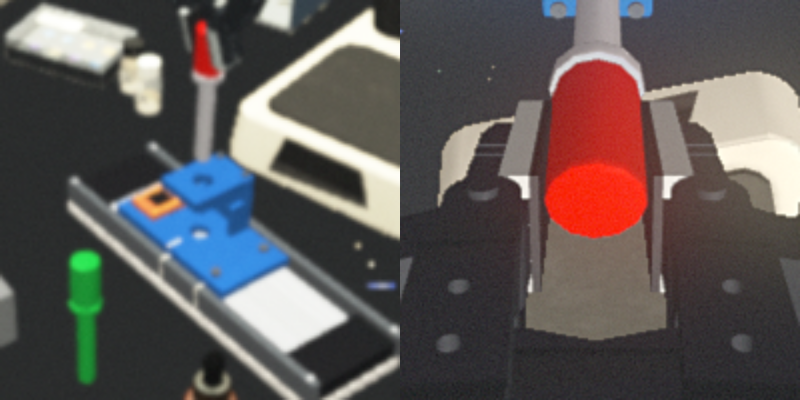

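The left crop shows the pin tip (203,155) hanging ~20 mm above the ear's hole (203,180), in line. Lowering gently.

carry_out(targets=[[0,0,0,0.001,-0.0005,0.008,0.015],[0,0,0,0.003,-0.0005,0.0155,0.015],[0,0,0,0.0042,-0.0005,0.0189,0.015],[0,0,0,0.0049,-0.0005,0.0218,0.015],[0,0,0,0.0057,-0.0005,0.0247,0.015],[0,0,0,0.0062,-0.0005,0.0266,0.015],[0,0,0,0.0062,-0.0005,0.0266,0.015]])

```text
clock: 5.98
position: [0.6102, 0.028, 0.1771]
ee_rot: [0.141, 0.981, -0.019, 0.129]
contact_force: [0.2, 0.1, -1.1]
gripper_width: 0.0186
grasp_force: 29.7
```

carry_out(targets=[[0,0,0,0.0018,0,0.0068,0.015],[0,0,0,0.0036,0,0.0135,0.015],[0,0,0,0.0054,0,0.0203,0.015],[0,0,0,0.0072,0,0.027,0.015],[0,0,0,0.0088,0,0.0328,0.015],[0,0,0,0.0088,0,0.0328,0.015]])

```text
clock: 6.48
position: [0.6095, 0.0279, 0.1418]
ee_rot: [0.141, 0.982, -0.019, 0.128]
contact_force: [0.5, -0.2, -1.0]
gripper_width: 0.0192
grasp_force: 29.7
```

carry_out(targets=[[0,0,0,0.0008,0,0.003,0.015],[0,0,0,0.0016,0,0.006,0.015],[0,0,0,0.0024,0,0.009,0.015],[0,0,0,0.0031,0,0.0116,0.015],[0,0,0,0.0034,0,0.0126,0.015],[0,0,0,0.0034,0,0.0126,0.015]])

```text
clock: 6.98
position: [0.6102, 0.028, 0.1303]
ee_rot: [0.141, 0.981, -0.019, 0.129]
contact_force: [-0.4, 0.8, -0.8]
gripper_width: 0.0189
grasp_force: 29.7
```

carry_out(targets=[[0,0,0,0.0004,0,0.0016,0.015],[0,0,0,0.0008,0,0.003,0.015],[0,0,0,0.0011,0,0.004,0.015],[0,0,0,0.0013,0,0.0049,0.015],[0,0,0,0.0013,0,0.0049,0.015]])

```text
clock: 7.4
position: [0.6104, 0.028, 0.1257]
ee_rot: [0.141, 0.981, -0.019, 0.129]
contact_force: [-1.1, 2.0, -0.4]
gripper_width: 0.0189
grasp_force: 30.0
```

carry_out(targets=[[0,0,0,0.0001,0,0.0005,0.015],[0,0,0,0.0003,0,0.001,0.015],[0,0,0,0.0004,0,0.0015,0.015],[0,0,0,0.0004,0,0.0015,0.015]])

```text
clock: 7.73
position: [0.6106, 0.028, 0.1255]
ee_rot: [0.14, 0.981, -0.019, 0.13]
contact_force: [-4.0, 1.8, 9.2]
gripper_width: 0.0188
grasp_force: 30.8
```

Touched the strip at 9 N. Easing off to a lighter press, nudging −x 1 mm, and starting to slide.

carry_out(targets=[[0,0,0,0.0006,0,-0.0008,0.015],[0,0,0,0.0006,-0.0005,-0.0008,0.015],[0,0,0,0.0006,-0.001,-0.0008,0.015],[0,0,0,0.0006,-0.002,-0.0008,0.015],[0,0,0,0.0006,-0.003,-0.0008,0.015],[0,0,0,0.0006,-0.004,-0.0008,0.015],[0,0,0,0.0006,-0.005,-0.0008,0.015],[0,0,0,0.0006,-0.005,-0.0008,0.015]])

```text
clock: 8.4
position: [0.6093, 0.0239, 0.1256]
ee_rot: [0.141, 0.981, -0.018, 0.131]
contact_force: [-0.4, 3.3, 7.0]
gripper_width: 0.0188
grasp_force: 30.8
```

carry_out(targets=[[0,0,0,0,-0.0006,-0.0003,0.015],[0,0,0,0,-0.0012,-0.0003,0.015],[0,0,0,0,-0.0018,-0.0003,0.015],[0,0,0,0,-0.0024,-0.0003,0.015],[0,0,0,0,-0.003,-0.0003,0.015],[0,0,0,0,-0.0036,-0.0003,0.015],[0,0,0,0,-0.0042,-0.0003,0.015],[0,0,0,0,-0.0048,-0.0003,0.015]])

```text
clock: 9.07
position: [0.6078, 0.0191, 0.1256]
ee_rot: [0.141, 0.981, -0.018, 0.131]
contact_force: [-0.9, 3.9, 5.3]
gripper_width: 0.0187
grasp_force: 30.8
```

carry_out(targets=[[0,0,0,0,-0.0006,0,0.015],[0,0,0,0,-0.0012,0,0.015],[0,0,0,0,-0.0018,0,0.015],[0,0,0,0,-0.0024,0,0.015],[0,0,0,0,-0.003,0,0.015],[0,0,0,0,-0.0036,0,0.015],[0,0,0,0,-0.0042,0,0.015],[0,0,0,0,-0.0048,0,0.015]])

```text
clock: 9.73
position: [0.6064, 0.0145, 0.1256]
ee_rot: [0.141, 0.981, -0.018, 0.13]
contact_force: [-0.5, 4.9, 5.1]
gripper_width: 0.0192
grasp_force: 30.8
```

carry_out(targets=[[0,0,0,0,-0.0006,0,0.015],[0,0,0,0,-0.0012,0,0.015],[0,0,0,0,-0.0018,0,0.015],[0,0,0,0,-0.0024,0,0.015],[0,0,0,0,-0.003,0,0.015],[0,0,0,0,-0.0036,0,0.015],[0,0,0,0,-0.0042,0,0.015],[0,0,0,0,-0.0048,0,0.015]])

```text
clock: 10.4
position: [0.605, 0.0098, 0.1255]
ee_rot: [0.141, 0.981, -0.018, 0.13]
contact_force: [-1.5, 4.0, 5.8]
gripper_width: 0.019
grasp_force: 30.8
```

carry_out(targets=[[0,0,0,0,-0.0006,0,0.015],[0,0,0,0,-0.0012,0,0.015],[0,0,0,0,-0.0018,0,0.015],[0,0,0,0,-0.0024,0,0.015],[0,0,0,0,-0.003,0,0.015],[0,0,0,0,-0.0036,0,0.015],[0,0,0,0,-0.0042,0,0.015],[0,0,0,0,-0.0048,0,0.015]])

```text
clock: 11.07
position: [0.6033, 0.0049, 0.1251]
ee_rot: [0.141, 0.981, -0.018, 0.13]
contact_force: [-0.7, 2.8, 2.7]
gripper_width: 0.0189
grasp_force: 30.4
```

carry_out(targets=[[0,0,0,0.0001,0,0.0003,0.015],[0,0,0,0.0001,0,0.0005,0.015],[0,0,0,0.0001,0,0.0005,0.015]])

```text
clock: 11.32
position: [0.6024, 0.0045, 0.1236]
ee_rot: [0.14, 0.982, -0.019, 0.129]
contact_force: [-0.4, -0.5, -0.8]
gripper_width: 0.0189
grasp_force: 29.7
```

Contact vanished and it's below the strip level: the hole. Lowering slowly.

carry_out(targets=[[0,0,0,0.0002,0,0.001,0.015],[0,0,0,0.0005,0,0.002,0.015],[0,0,0,0.0008,0,0.003,0.015],[0,0,0,0.0008,0,0.003,0.015]])

```text
clock: 11.65
position: [0.6025, 0.0047, 0.1208]
ee_rot: [0.14, 0.982, -0.019, 0.129]
contact_force: [0.3, -0.6, -0.9]
gripper_width: 0.0186
grasp_force: 29.5
```

carry_out(targets=[[0,0,0,0.0003,0,0.001,0.015],[0,0,0,0.0005,0,0.002,0.015],[0,0,0,0.0008,0,0.003,0.015],[0,0,0,0.001,0,0.0039,0.015],[0,0,0,0.001,0,0.0039,0.015]])

```text
clock: 12.07
position: [0.6027, 0.0048, 0.117]
ee_rot: [0.14, 0.981, -0.019, 0.129]
contact_force: [-0.8, -2.7, -1.5]
gripper_width: 0.0186
grasp_force: 29.6
```

carry_out(targets=[[0,0,0,0.0001,0,0.0005,0.015],[0,0,0,0.0002,0,0.0009,0.015],[0,0,0,0.0003,0,0.0012,0.015],[0,0,0,0.0003,0,0.0012,0.015]])

```text
clock: 12.4
position: [0.6028, 0.0048, 0.116]
ee_rot: [0.14, 0.981, -0.019, 0.129]
contact_force: [-0.1, -2.9, 0.4]
gripper_width: 0.0191
grasp_force: 29.7
```

carry_out(targets=[[0,0,0,0,-0.0004,0.0002,0.015],[0,0,0,0.0001,-0.0004,0.0005,0.015],[0,0,0,0.0002,-0.0004,0.0009,0.015],[0,0,0,0.0002,-0.0004,0.0009,0.015]])

```text
clock: 12.73
position: [0.6029, 0.0046, 0.1157]
ee_rot: [0.141, 0.981, -0.018, 0.13]
contact_force: [-1.7, -2.0, 4.9]
gripper_width: 0.0186
grasp_force: 30.3
```

carry_out(targets=[[0,0,0,0,0,-0.0005,0.03],[0,0,0,0,0,-0.0005,0.045],[0,0,0,0,0,-0.0005,0.05],[0,0,0,0,0,-0.0005,0.05],[0,0,0,0,0,-0.0005,0.05],[0,0,0,-0.0026,0,-0.0102,0.05],[0,0,0,-0.0104,0,-0.039,0.05],[0,0,0,-0.0207,0,-0.078,0.05],[0,0,0,-0.0259,0,-0.0966,0.05],[0,0,0,-0.0259,0,-0.0966,0.05]])

```text
clock: 13.57
position: [0.6064, 0.0042, 0.2216]
ee_rot: [0.14, 0.981, -0.019, 0.135]
contact_force: [1.0, 0.4, -0.9]
gripper_width: 0.0501
grasp_force: 0.0
```

Run:
```python
from h import *
np.set_printoptions(precision=4,suppress=True)
print(arm.observe()["position"],arm.observe()["gripper_width"])
a=arm.snapshot("scene")["image"]; p=arm.snapshot("wrist"); b=p["image"]; c=cloud(p)
hsv=cv2.cvtColor(b,cv2.COLOR_BGR2HSV);H,S,V=[hsv[...,i] for i in range(3)]
m=((H<8)|(H>172))&(S>150)&(V>60)&(np.hypot(c[...,0]-.603,c[...,1]-.005)<.04)
q=c[m]; t=q[q[:,2]>np.percentile(q[:,2],98)-.006]; print(m.sum(),"knob top",np.median(t,0),np.percentile(q[:,2],98))
cv2.imwrite("pics/v4.png",np.hstack([cv2.resize(a[130:280,240:390],(400,400)),cv2.resize(b,(400,400))]))
```

```text
[0.6064 0.0042 0.2216] 0.05013936005161372
1123 knob top [0.6003 0.0043 0.1219] 0.12322333262248224
```

View pics/v4.png

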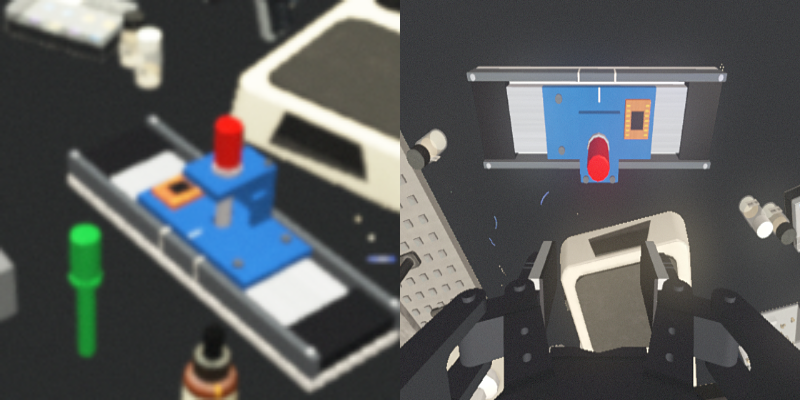

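The knob top measures 122 mm (14 + 108), so the pin is fully home and upright. In the left view its flange sits on the upper ear (228,165), the shuttle mark lies between the white lines, and the gripper is clear.

```bash
python3 -c "
from bench import arm
print(arm.close_job())"
```

```text
the job is handed in; nothing more can be done
None
```

The steel pin is home in the index hole through both ears, upright with its flange on the upper ear. Contact force read no more than about 10 N at any check, and the bottle, vial and black box were never approached. The job is handed in, at about 14 s of the 64 s allowed.

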